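# Find the hidden catch of the irrigation controller's battery door

### The job

The irrigation controller on the seeding bench needs new batteries: with closed fingertips, feel lightly along the plain grey strip on its top for the hidden flush catch, the one place that gives, and press it fully in so that the blue battery door springs ajar by itself. Do not touch the battery door, leave everything standing on and around the controller where it is, and finish clear of it all.

Things in the scene. Friction and masses are not known exactly. Their poses are not given: they have to be found in the camera images.
- case: white irrigation controller lying on its back on the bench, immovable, 210 mm (its x) by 370 mm (its y) by 60 mm high with a flat top; origin at the centre of its underside, x pointing away from the robot at yaw 0, z up
- strip_mid (a point): centre of the top face of the plain grey strip let flush into the white top of the controller, in the half nearer the robot; 60 mm (case x) by 170 mm (case y) of strip shows; this point is 50 mm from the case's centre towards case -x, 60 mm above the bench; axes parallel to the case's. The strip is rigid except for the hidden catch, which is a piece of it
- catch (a joint): push of the hidden catch, m: 0 untouched, 0.006 fully in (down, hard stop). Gives at 2 to 3 N, no return spring, stays where pushed, lifts the door in step. A same-grey plate 41 mm (case x) by 57 mm (case y), 1.5 mm gap all round, face 2 mm below the strip, on the strip's middle line, its centre anywhere within 50 mm of point strip_mid along case y, new every time
- battery_door: blue sprung door, 80 mm (case x) by 128 mm (case y), 4 mm thick, flush in the half of the top away from the robot, centred on case y = 0; its near edge is 61 mm from the strip's middle line. Origin on the hinge at the middle of its far edge, 58 mm above the bench. Swings up from 0 to 0.35 rad (near edge 27 mm up) as the catch goes in; z is normal to the door, upright when shut
- tape: roll of red tape, 76 mm across, 24 mm high, lying on the controller's top near its +y end; origin at the centre of its underside
- pot: small terracotta pot, 66 mm across, 58 mm high, standing on the controller's top near its -y end; origin at the centre of its underside
- seed_box: open cardboard box 150 x 200 x 90 mm on the bench; origin at the centre of its underside
- sprayer: green bottle 72 mm across, 170 mm high, on the bench; origin at the centre of its underside
- mug: blue mug 82 mm across, 90 mm high, on the bench; origin at the centre of its underside
- dibber: turned wooden dibber standing on its broad end, 34 mm across, 130 mm high; origin at the centre of its underside
- brush: flat brush with a wooden handle and grey head lying along the bench beside the seed box; origin on its underside

How it is judged (in metres and radians):
On the way:
1. the hidden catch is pressed fully in (at least 4.8 mm of its 6 mm) (value of joint catch above 0.0048 m), for 0.2 s.
At the end, for the whole second after the job is handed in: The catch is still in by at least 4.8 mm of its 6 mm, the battery door stands ajar by at least 0.25 rad and is at rest, and every bystander is within 20 mm of where it started (value of joint catch above 0.0048 m and angle between battery_door's own z axis and vertical above 0.25 rad and angular speed of battery_door below 0.05 rad/s and distance of each of tape, pot, seed_box, sprayer, mug, dibber, brush from where it was at the start of the episode below 0.02 m); the robot touches nothing.
It fails at once if the robot touches the battery door (over 0.5 N) (contact force between any of the fingers, the arm and battery_door above 0.5 N).
It fails at once if the fingers press on anything with over 40 N (contact force between the fingers and anything else above 40 N).
It fails at once if a bystander is lifted, carried or shoved (over 20 mm) (distance of any of tape, pot, seed_box, sprayer, mug, dibber, brush from where it was at the start of the episode above 0.02 m).
It also fails if it takes over 48 s, if anything falls off the work surface, if the arm or the gripper's body presses on something with over 40 N, if the wrist force passes 120 N, or if a joint passes its speed limit or range.

### The arm

A 7-joint arm with a two-finger parallel gripper is mounted at the origin on the work surface. World frame = base frame: x ahead of the robot, y to its left, z up, the work surface at z = 0. Lengths are in mm, angles in rad, forces in N, time in s.
With the tool pointing down it reaches from about 400 to 875 mm from the base axis. Payload 4.4 kg.
Tool frame: the origin (TCP) lies at the very end of the fingers, on their centre line; the grasp point (between the pads) lies 19 mm behind it (ctrl.grip_depth is the distance from the TCP to the grasp point, in mm); z points along the fingers, x is the direction in which the jaws open and shut, and the axes are right-handed (so a half turn about z gives the same grasp; the last joint's range is limited). The gripper opens to 85 mm and grips with 20 to 120 N. Pads are 22 mm wide; open, the fingers measure 114 mm over their backs; the gripper's body (76 mm by 85 mm) begins 54 mm behind the grasp point. The pads swing forward as they close: fully open they stand 13 mm farther back than shut.
Start: joints at [-1.179, 0.628, 0.038, 1.517, -0.027, 0.996, -0.02], TCP at [287.264, 583.093, 231.313] pointing down, gripper open.
Joint ranges: [-3.06, 3.06], [-0.37, 2.12], [-1.25, 1.32], [0.18, 2.47], [-1.1, 4.24], [0.23, 1.98], [-2.94, 2.94]. Speed limits (rad/s): [2.57, 2.57, 3.14, 3.14, 3.14, 3.14, 3.14].

### API

Orientations are given as [roll, pitch, yaw] about the fixed x, y, z axes, in that order (R = Rz(yaw) Ry(pitch) Rx(roll)).
In Python, from cell import ctrl gives the robot as it stands.
- The arm moves only by the shell command python3 -m creep 'ROWS'. ROWS is JSON, a list of rows, each an object with "hand": the opening, from 0 (shut) to 1 (fully open); "travel": the shift along the tool's x, y, z in cm, a list of three; "angular": the turn, a rotation vector about the tool's x, y, z in degrees, a list of three. In form: [{"hand": hand, "travel": [tx, ty, tz], "angular": [rx, ry, rz]}, ...]. A call has 1 to 20 rows; each row is the pose to reach, as a shift and turn from the pose measured when the call began, along the tool's axes at that moment; what a row does not reach only later rows make up. A row lasts 1/10 s, in which the tool goes at most 50 mm and 8.59 degrees, less where a joint would pass 70% of its speed; a pose out of reach is approached as far as the arm can. A call with a gripper value outside its range is refused whole. The fingers move at their own pace and stop on an object; the grip force is fixed at half the most. Time passes only in rows, so rows that repeat a pose let the fingers close. It gives the time, the measured TCP pose, the force and the opening at its end, in the units of the state.
- ctrl.read_state(): the state, without advancing time (a new reading comes with each control period).
- ctrl.get_image(name): name is "scene" or "top"; returns a dict with "frame" (384x512x3 uint8, red, green, blue), "fx", "fy", "cx", "cy" (pixels), "D" ([k1, k2, p1, p2, k3] as OpenCV has them; the pictures are not rectified), "origin" and "orientation" of the camera in the world. Camera axes: x right, y down, z forward; pixel columns grow to the right and rows downward; lengths in mm; the calibration is good to about 2 mm. A picture is of the moment at which its call begins. There is no depth.
- ctrl.finish_job(): hands the job in, once; it reports no verdict.
Trained networks look in the newest picture that a camera, given by its name, has taken for a name from the list of things; names that differ only in an ending like _2 or _b are one class to them, and where a whole thing is asked for, a point or a joint stands for the part that bears it (a point fixed in the world has none). Each returns a list of dicts, best first, with "confidence" (0 to 1); they miss things now and then, are a little off and sometimes report something else, mostly with a low value. They report only what shows in the picture. A call takes as long as a camera call.
- ctrl.regions_of(camera, thing): "region" (384x512 bool, what is visible of it).
- ctrl.spot_point(camera, thing): "at" ([x, y, z] in mm, in world coordinates, good to about 4 mm: a listed point, or the origin of a listed thing).
The state is a dict: "clock": time; "qpos": joint angles; "qd": joint speeds; "tau": joint torques, N m; "eef_pos": TCP position; "tool_rot": TCP orientation; "force": force on the tool from outside, world axes, zero at the start; "torque": the same for the moment, N m; "width": finger opening in mm.
Only numpy, scipy, OpenCV 4.12 (cv2) and the standard library are available. Lean on these libraries where they do the work, as an engineer would, in place of code of your own. Each camera call takes 0.05 s, during which the arm holds its last target. There are 200 camera calls.

## Working session

There is one attempt and no reset: what is moved stays moved. The work goes in short steps, Python scripts to look and compute and a shell command to move; the robot and the scene stay as the last step left them, time stands still between calls to the robot, and variables do not carry over. Pictures are saved under pics/ and viewed, about 8 in all and at most 12, crops included, and the job is handed in when it is done.

```bash
mkdir -p pics; cat > h.py <<'E'
import numpy as np,cv2
from cell import ctrl
from scipy.spatial.transform import Rotation as R
def cam(n):
    d=ctrl.get_image(n);return d
def Rc(d):
    o=np.array(d['orientation'],float)
    return o if o.shape==(3,3) else R.from_euler('xyz',o).as_matrix()
def unproj(d,uv,z):
    K=np.array([[d['fx'],0,d['cx']],[0,d['fy'],d['cy']],[0,0,1.]])
    p=cv2.undistortPoints(np.array(uv,float).reshape(-1,1,2),K,np.array(d['D'],float)).reshape(-1,2)
    r=np.c_[p,np.ones(len(p))]@Rc(d).T;o=np.array(d['origin'],float)
    return o+r*((z-o[2])/r[:,2])[:,None]
def proj(d,P):
    K=np.array([[d['fx'],0,d['cx']],[0,d['fy'],d['cy']],[0,0,1.]]);M=Rc(d).T
    return cv2.projectPoints(np.array(P,float).reshape(-1,3),cv2.Rodrigues(M)[0],-M@np.array(d['origin'],float),K,np.array(d['D'],float))[0].reshape(-1,2)
E
python3 - <<'E'
from h import *
s=ctrl.read_state();print({k:np.round(s[k],3).tolist() for k in s})
for n in('top','scene'):
    d=cam(n);print(n,d['origin'],d['orientation'])
    cv2.imwrite(f'pics/{n}0.png',d['frame'][:,:,::-1])
    for t in('case','strip_mid','battery_door','tape','pot','seed_box','sprayer','mug','dibber','brush'):
        print(t,[(np.round(x['at']).tolist(),round(x['confidence'],2)) for x in ctrl.spot_point(n,t)][:2])
    for t in('battery_door','strip_mid','case'):
        r=ctrl.regions_of(n,t)
        for x in r[:1]:
            m=x['region'].astype(np.uint8);c=max(cv2.findContours(m,0,2)[0],key=cv2.contourArea)
            b=cv2.boxPoints(cv2.minAreaRect(c));print(t,m.sum(),x['confidence'],b.round(1).tolist(),unproj(d,b,60)[:,:2].round().tolist())
E
```

```text
{'clock': 0.0, 'qpos': [-1.179, 0.629, 0.038, 1.518, -0.027, 0.996, -0.02], 'qd': [0.001, -0.001, -0.0, -0.001, 0.001, 0.001, 0.0], 'tau': [-0.0, -56.341, 1.226, -19.344, 0.011, 0.011, 0.0], 'eef_pos': [287.002, 582.504, 230.363], 'tool_rot': [3.142, 0.002, 1.113], 'force': [-0.137, 0.686, 0.8], 'torque': [0.03, 0.026, 0.013], 'width': 85.515}
top [ 208.10368024  -56.64668625 1415.2635401 ] [-2.91750563e+00  1.02414829e-03 -1.51427185e+00]
case [([624.0, 94.0, 2.0], 0.96), ([697.0, 212.0, 61.0], 0.29)]
strip_mid [([578.0, 102.0, 60.0], 0.74)]
battery_door [([714.0, 77.0, 57.0], 0.86), ([488.0, -535.0, 1.0], 0.33)]
tape [([696.0, 210.0, 61.0], 0.6)]
pot [([656.0, -49.0, 57.0], 0.72)]
seed_box [([487.0, -534.0, -0.0], 0.69)]
sprayer [([474.0, 412.0, 3.0], 0.73)]
mug [([326.0, 371.0, 5.0], 0.68)]
dibber [([311.0, -371.0, -0.0], 0.66)]
brush [([508.0, -384.0, -1.0], 0.67)]
battery_door 703 0.97 [[205.6999969482422, 156.39999389648438], [210.6999969482422, 135.60000610351562], [244.1999969482422, 143.6999969482422], [239.1999969482422, 164.5]] [[646.0, 153.0], [728.0, 142.0], [703.0, 16.0
[... 905 characters left out ...]
75)]
dibber [([312.0, -372.0, -2.0], 0.48)]
brush [([511.0, -385.0, 1.0], 0.68)]
battery_door 723 0.71 [[299.5, 185.5], [323.0, 162.0], [340.0, 179.0], [316.5, 202.5]] [[630.0, 45.0], [642.0, 187.0], [724.0, 143.0], [708.0, 7.0]]
strip_mid 5049 0.9 [[237.39999389648438, 196.89999389648438], [321.3999938964844, 118.5], [370.1000061035156, 170.6999969482422], [286.1000061035156, 249.10000610351562]] [[495.0, -103.0], [529.0, 407.0], [792.0, 235.0], [719.0, -200.0]]
case 5164 0.9 [[237.39999389648438, 195.89999389648438], [321.3999938964844, 117.5], [370.6000061035156, 170.1999969482422], [286.6000061035156, 248.60000610351562]] [[493.0, -100.0], [526.0, 412.0], [792.0, 238.0], [720.0, -197.0]]
```

View pics/top0.png

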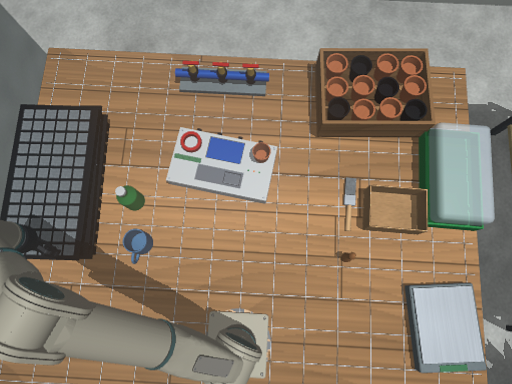

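View pics/scene0.png

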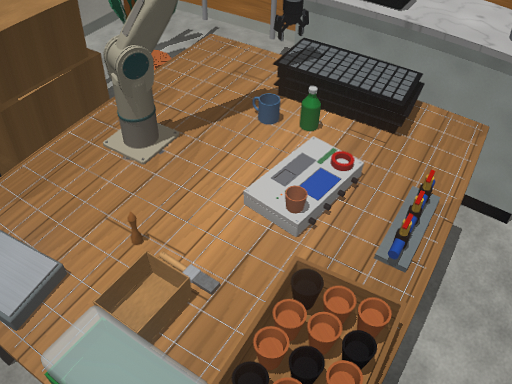

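Top view: case around (222,165), door (225,150), grey strip (219,176), with a square outline at about (232,179) on the strip. Tape is at (191,142) and the pot at (261,152). I'll refine the pose and zoom in on the strip.

```bash
python3 - <<'E'
from h import *
from scipy.optimize import minimize
fs=[];D={n:cam(n) for n in('top','scene')}
for k in range(8): fs.append(cam('top')['frame'].astype(float))
im=np.mean(fs,0);d=D['top']
hsv=cv2.cvtColor(im.astype(np.uint8),cv2.COLOR_RGB2HSV)
def quad(m,z):
    m=m.astype(np.uint8);m[:115]=0;m[210:]=0;m[:,:160]=0;m[:,285:]=0
    c=max(cv2.findContours(m,0,2)[0],key=cv2.contourArea)
    g=np.zeros_like(m);cv2.drawContours(g,[c],-1,1,-1)
    v,u=np.nonzero(g);P=unproj(d,np.c_[u,v],z)[:,:2].astype(np.float32)
    r=cv2.minAreaRect(P);mu=P.mean(0);w,V=np.linalg.eigh(np.cov(P.T))
    a=V[:,1]*np.sign(V[1,1])
    print(len(u),'mean',mu,'yaw',np.arctan2(-a[0],a[1]),'std*3.46',np.sqrt(w*12),r)
print('door');quad((hsv[...,0]>105)&(hsv[...,0]<130)&(hsv[...,1]>130),60)
print('strip');quad((hsv[...,1]<40)&(hsv[...,2]>70)&(hsv[...,2]<165),60)
# rectified strip: grid in case frame
def rect(n,im,c,yaw,f):
    d=D[n];xs=np.arange(70,-110,-.5);ys=np.arange(190,-190,-.5)
    Y,X=np.meshgrid(ys,xs);co,si=np.cos(yaw),np.sin(yaw)
    P=np.stack([c[0]+co*X-si*Y,c[1]+si*X+co*Y,np.full_like(X,60)],-1)
    uv=proj(d,P).astype(np.float32).reshape(*X.shape,2)
    cv2.imwrite(f,cv2.remap(im.astype(np.uint8),uv[...,0],uv[...,1],cv2.INTER_CUBIC)[...,::-1])
rect('top',im,(624,94),-.16,'pics/a.png')
rect('scene',D['scene']['frame'],(624,94),-.16,'pics/b.png')
a=cv2.imread('pics/a.png');b=cv2.imread('pics/b.png')
cv2.imwrite('pics/ab.png',cv2.resize(np.vstack([a,b])[:, :],(600,568)))
E
```

```text
door
685 mean [675.3039    84.747345] yaw -0.14503821558791563 std*3.46 [ 78.34846413 124.499415  ] ((675.4712524414062, 85.03125), (125.02140045166016, 77.8930892944336), 81.30661010742188)
strip
732 mean [576.43097 101.05649] yaw -0.15726708935900546 std*3.46 [ 59.1389399  168.48267076] ((576.6985473632812, 100.79430389404297), (168.16140747070312, 59.49787521362305), 81.28553009033203)
```

View pics/ab.png

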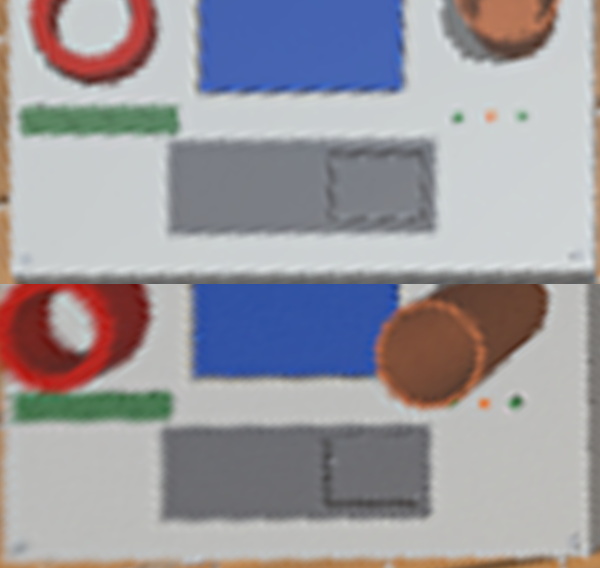

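The top rectified view shows the door, the strip (u 168–435) and a square gap outline at u≈328–428. That puts the catch about 47 mm towards case −y, at world ≈ (569, 55), which matches its stated size and range. The scene view agrees. I'll move above it at the current height, then feel for it.

```bash
python3 -m creep '[{"hand":0,"travel":[-8.7,12.2,0],"angular":[0,0,-4]},{"hand":0,"travel":[-17.4,24.3,0],"angular":[0,0,-8]},{"hand":0,"travel":[-26.1,36.5,0],"angular":[0,0,-13]},{"hand":0,"travel":[-34.8,48.6,0],"angular":[0,0,-17]},{"hand":0,"travel":[-34.8,48.6,0],"angular":[0,0,-17]},{"hand":0,"travel":[-34.8,48.6,0],"angular":[0,0,-17]},{"hand":0,"travel":[-34.8,48.6,0],"angular":[0,0,-17]},{"hand":0,"travel":[-34.8,48.6,0],"angular":[0,0,-17]},{"hand":0,"travel":[-34.8,48.6,0],"angular":[0,0,-17]},{"hand":0,"travel":[-34.8,48.6,0],"angular":[0,0,-17]},{"hand":0,"travel":[-34.8,48.6,0],"angular":[0,0,-17]},{"hand":0,"travel":[-34.8,48.6,0],"angular":[0,0,-17]},{"hand":0,"travel":[-34.8,48.6,0],"angular":[0,0,-17]},{"hand":0,"travel":[-34.8,48.6,0],"angular":[0,0,-17]},{"hand":0,"travel":[-34.8,48.6,0],"angular":[0,0,-17]},{"hand":0,"travel":[-34.8,48.6,0],"angular":[0,0,-17]},{"hand":0,"travel":[-34.8,48.6,0],"angular":[0,0,-17]},{"hand":0,"travel":[-34.8,48.6,0],"angular":[0,0,-17]},{"hand":0,"travel":[-34.8,48.6,0],"angular":[0,0,-17]},{"hand":0,"travel":[-34.8,48.6,0],"angular":[0,0,-17]}]'
```

```text
clock: 3.9
eef_pos: [569.4, 56.4, 231.3]
tool_rot: [3.142, 0.0, 1.41]
force: [-0.6, -0.2, 0.4]
width: 0.5
```

```bash
python3 -m creep '[{"hand":0,"travel":[-0.15,0,4],"angular":[0,0,0]},{"hand":0,"travel":[-0.15,0,8],"angular":[0,0,0]},{"hand":0,"travel":[-0.15,0,11],"angular":[0,0,0]},{"hand":0,"travel":[-0.15,0,13.5],"angular":[0,0,0]},{"hand":0,"travel":[-0.15,0,15],"angular":[0,0,0]},{"hand":0,"travel":[-0.15,0,15.5],"angular":[0,0,0]},{"hand":0,"travel":[-0.15,0,15.5],"angular":[0,0,0]},{"hand":0,"travel":[-0.15,0,15.5],"angular":[0,0,0]}]'
python3 - <<'E'
from h import *
d=cam('scene');s=ctrl.read_state();print(s['eef_pos'],s['force'])
cv2.imwrite('pics/c.png',cv2.resize(d['frame'][110:270,220:390,::-1],None,fx=3.5,fy=3.5,interpolation=2))
E
```

```text
clock: 4.7
eef_pos: [569.8, 55.0, 77.2]
tool_rot: [3.14, -0.0, 1.41]
force: [0.4, -0.4, 0.0]
width: 0.2
[569.98639876  54.92256461  77.39620339] [-0.28538166 -0.21834771 -0.13266594]
```

View pics/c.png

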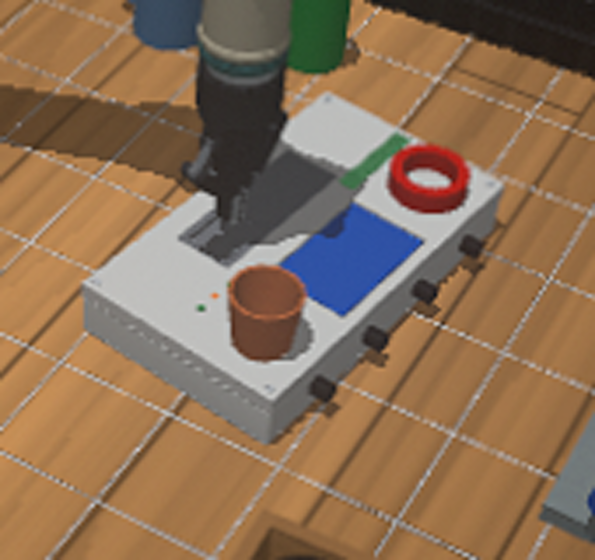

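The closed tips (crop ≈ (228,215)) hang over the −y end of the strip, clear of the door and pot. I'll go down lightly.

```bash
python3 -m creep '[{"hand":0,"travel":[0,0,0.8],"angular":[0,0,0]},{"hand":0,"travel":[0,0,1.4],"angular":[0,0,0]},{"hand":0,"travel":[0,0,1.6],"angular":[0,0,0]},{"hand":0,"travel":[0,0,1.7],"angular":[0,0,0]},{"hand":0,"travel":[0,0,1.7],"angular":[0,0,0]}]'
python3 -m creep '[{"hand":0,"travel":[0,0,0.1],"angular":[0,0,0]},{"hand":0,"travel":[0,0,0.2],"angular":[0,0,0]},{"hand":0,"travel":[0,0,0.2],"angular":[0,0,0]}]'
```

```text
clock: 5.25
eef_pos: [569.9, 55.0, 60.2]
tool_rot: [3.14, -0.0, 1.41]
force: [0.2, 1.1, 0.1]
width: -0.1
clock: 5.55
eef_pos: [569.8, 54.9, 58.1]
tool_rot: [3.14, -0.0, 1.41]
force: [0.2, 0.0, -0.3]
width: -0.0
```

At z = 58.1 there is no contact force, so the tip is already below the strip face (60), as the recessed plate would allow. I'll go on in small steps.

```bash
python3 -m creep '[{"hand":0,"travel":[0,0,0.1],"angular":[0,0,0]},{"hand":0,"travel":[0,0,0.2],"angular":[0,0,0]},{"hand":0,"travel":[0,0,0.2],"angular":[0,0,0]}]'
python3 -m creep '[{"hand":0,"travel":[0,0,0.1],"angular":[0,0,0]},{"hand":0,"travel":[0,0,0.2],"angular":[0,0,0]},{"hand":0,"travel":[0,0,0.2],"angular":[0,0,0]}]'
```

```text
clock: 5.85
eef_pos: [570.0, 54.9, 56.1]
tool_rot: [3.14, -0.0, 1.41]
force: [0.5, -0.3, 0.9]
width: -0.0
clock: 6.15
eef_pos: [570.0, 54.9, 54.0]
tool_rot: [3.14, -0.0, 1.41]
force: [0.1, -0.1, 1.0]
width: 0.0
```

```bash
python3 -m creep '[{"hand":0,"travel":[0,0,0.1],"angular":[0,0,0]},{"hand":0,"travel":[0,0,0.2],"angular":[0,0,0]},{"hand":0,"travel":[0,0,0.2],"angular":[0,0,0]}]'
python3 -m creep '[{"hand":0,"travel":[0,0,0.05],"angular":[0,0,0]},{"hand":0,"travel":[0,0,0.1],"angular":[0,0,0]},{"hand":0,"travel":[0,0,0.1],"angular":[0,0,0]}]'
python3 - <<'E'
from h import *
d=cam('scene');s=ctrl.read_state();print(s['eef_pos'],s['force'])
cv2.imwrite('pics/e.png',cv2.resize(d['frame'][110:270,220:390,::-1],None,fx=3.5,fy=3.5,interpolation=2))
E
```

```text
clock: 6.45
eef_pos: [570.0, 55.0, 51.8]
tool_rot: [3.14, -0.001, 1.41]
force: [-1.9, 0.5, 0.3]
width: -0.0
clock: 6.75
eef_pos: [570.0, 54.9, 51.6]
tool_rot: [3.14, -0.001, 1.41]
force: [-1.9, -0.1, 8.9]
width: -0.0
[570.00041347  55.00084013  51.65662776] [-1.42542426  0.41915808  7.82230187]
```

View pics/e.png

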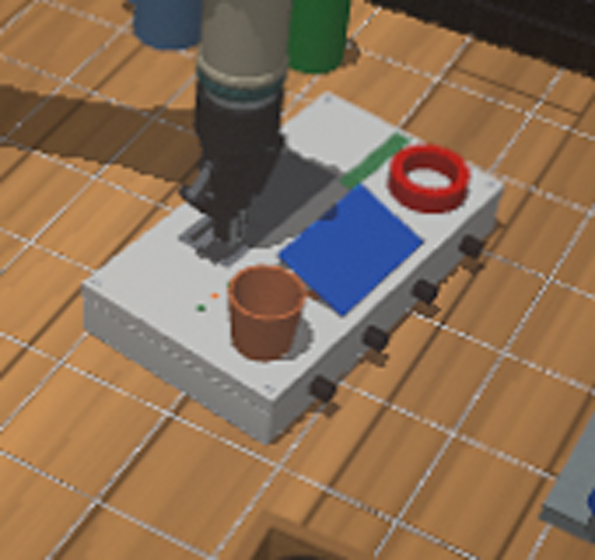

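The door now stands ajar (crop ≈ (350,250)). The force rose to about 9 N at z = 51.6, which is the hard stop. I'll retreat straight up, then back towards the robot.

```bash
python3 -m creep '[{"hand":0,"travel":[0,0,-0.5],"angular":[0,0,0]},{"hand":0,"travel":[0,0,-2],"angular":[0,0,0]},{"hand":0,"travel":[0,0,-5],"angular":[0,0,0]},{"hand":0,"travel":[0,0,-9],"angular":[0,0,0]},{"hand":0,"travel":[0,0,-13],"angular":[0,0,0]},{"hand":0,"travel":[0,-4,-17],"angular":[0,0,0]},{"hand":0,"travel":[0,-8,-20],"angular":[0,0,0]},{"hand":0,"travel":[0,-10,-22],"angular":[0,0,0]},{"hand":0,"travel":[0,-10,-22],"angular":[0,0,0]},{"hand":0,"travel":[0,-10,-22],"angular":[0,0,0]},{"hand":0,"travel":[0,-10,-22],"angular":[0,0,0]},{"hand":0,"travel":[0,-10,-22],"angular":[0,0,0]}]'
python3 - <<'E'
from h import *
for n in('top','scene'):
    d=cam(n);cv2.imwrite(f'pics/f_{n}.png',d['frame'][:,:,::-1])
    for t in('tape','pot','seed_box','sprayer','mug','dibber','brush'):
        print(n,t,[(np.round(x['at']).tolist(),round(x['confidence'],2)) for x in ctrl.spot_point(n,t)][:1])
E
cat > /dev/null; python3 -c "
import cv2,numpy as np
a=cv2.imread('pics/f_scene.png')[110:270,220:390];b=cv2.imread('pics/f_top.png')[100:260,130:300]
cv2.imwrite('pics/f.png',cv2.resize(np.hstack([a,b]),None,fx=2.3,fy=2.3,interpolation=2))"
```

```text
clock: 8.0
eef_pos: [471.2, 70.6, 270.3]
tool_rot: [3.141, 0.0, 1.409]
force: [0.6, -0.0, 0.0]
width: -0.1
top tape [([698.0, 211.0, 60.0], 0.48)]
top pot [([658.0, -46.0, 56.0], 0.66)]
top seed_box [([488.0, -537.0, -0.0], 0.66)]
top sprayer [([478.0, 412.0, -0.0], 0.58)]
top mug [([326.0, 370.0, 3.0], 0.68)]
top dibber [([312.0, -368.0, 2.0], 0.62)]
top brush [([505.0, -382.0, -0.0], 0.56)]
scene tape [([695.0, 214.0, 64.0], 0.89)]
scene pot []
scene seed_box [([490.0, -533.0, 1.0], 0.56)]
scene sprayer [([694.0, 210.0, 64.0], 0.73)]
scene mug [([327.0, 367.0, -1.0], 0.8)]
scene dibber [([310.0, -372.0, 1.0], 0.57)]
scene brush [([509.0, -382.0, 4.0], 0.86)]
```

View pics/f.png

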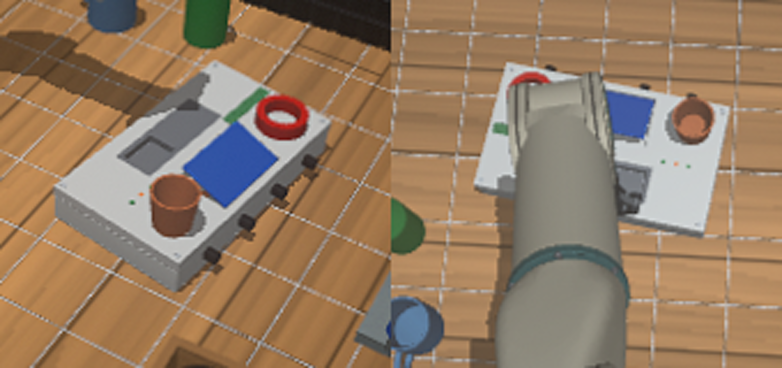

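The scene half shows the catch sunk (150,155), the door ajar (230,165) and the tape and pot in place. The arm is clear, so I'm handing in.

```bash
python3 -c "
from cell import ctrl
print(ctrl.finish_job())"
```

```text
the job is handed in; nothing more can be done
None
```

The hidden catch is pressed in to its stop, the battery door sprang ajar by itself, and I've handed the job in (no verdict is reported).

- **Finding the catch:** its gap outline showed in both camera views, about 47 mm from `strip_mid` towards case −y. I went straight to that spot with closed fingertips rather than sliding along the whole strip. The touch there agreed: no force at z = 58 mm, already below the strip face, then about 1 N while it gave.
- **Pressing it in:** the force rose to about 9 N at z = 51.6 mm, which I took as the hard stop at about 6 mm. That is well under the 40 N limit.
- **Last checks:** the final scene picture shows the catch sunken and the door clearly ajar. I judged the door angle by eye and did not measure it.
- **Bystanders:** all seven were found within about 5 mm of their first estimates, which is within the detector's noise. In the last scene picture the detector missed the pot and mistook the tape for the sprayer. The top camera found both in place.
- **End position:** the arm finished at about [471, 71, 270] mm with no contact force, at 8 s on the clock.

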